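# Feel a planed slab for rock by pressing its corners

## Task

Feel whether the freshly planed slab rocks on the table: with the fingertips press its corners lightly down one at a time, each until it bears on the table, in this order: the corner where the bark edge meets the knot end, the corner diagonally opposite, the other bark-edge corner, and last the corner diagonally opposite that one. Press gently, lift off between corners, touch the slab nowhere else on its top, and neither shift nor lift it. Leave the pencil on it and the tools around it as they lie, and finish with the hand clear.

Things in the scene. Friction and masses are not known exactly. Their poses are not given: they have to be found in the camera images.
- slab: live-edge pine slab lying on the table, 190 mm wide (x), 280 long (y), 45 thick, 1.3 kg, at any yaw. Origin: centre of the underside, z up. -x edge: the bark edge, dark rough bark flaring up to 30 mm beyond the flat top. +x edge: sawn. +y end: the knot end, with a dark round knot 40 mm across, 32 mm from the end, midway across. -y end: plain. The underside is in wind by 3 mm, so the slab rocks on one diagonal.
- bark_knot_corner (a point): First spot: the corner of the bark edge and the knot end. A press is 2 to 25 N held for 0.2 s on a corner that is down; 5 N is ample. Come down slowly (20 mm/s or less): a knock over 70 N is too hard. The point lies on the top face, 30 mm in from the long edge and 44 mm in from the end.
- sawn_plain_corner (a point): Second spot: the corner of the sawn edge and the plain end. Each corner is an area of 75 mm (across) by 85 mm (along) of the top; the rest of the top is not to be touched. The point lies on the top face, 30 mm in from the long edge and 44 mm in from the end.
- bark_plain_corner (a point): Third spot: the corner of the bark edge and the plain end. A corner that stands up goes down by about 4 mm under 1 to 3 N, then bears hard; it may come up again when let go. The point lies on the top face, 30 mm in from the long edge and 44 mm in from the end.
- sawn_knot_corner (a point): Fourth spot: the corner of the sawn edge and the knot end. It may stand up by about 4 mm until it is pressed. The point lies on the top face, 30 mm in from the long edge and 44 mm in from the end.
- pencil: bystander: a flat carpenter's pencil, 120 x 14 x 7 mm, lying lengthwise on the middle of the slab's top, its origin on its underside near its middle, its length along its y
- try_square: bystander: a try square lying beside the sawn edge, 18 mm high, blade 130 mm along its y, stock 95 mm along its x; origin under the middle of the blade
- marking_gauge: bystander: a wooden marking gauge beside the sawn edge, stem 165 mm along its y, 60 mm high at its fence; origin on the table under the stem
- block_plane: bystander: a block plane to the right of the slab (-y of the table), 150 mm along its x, 46 mm wide, about 55 mm high; origin under its centre
- chisel: bystander: a chisel lying beside the bark edge, 230 mm along its y, 31 mm high; origin near the middle of its length
- wood_block: bystander: a pine block to the right of the slab, nearer the robot than the plane, 72 x 58 x 55 mm; origin under its centre
- mallet: bystander: a wooden mallet lying to the left of the slab (+y of the table), 280 mm along its y, 60 mm high at the head; origin under the handle, near the middle of its length

How it is judged:
By the outcome, as a careful person would: the job done as asked, in the order asked, and still so for the second after the job is handed in, with the robot touching nothing.
It also fails if it takes over 61 s, if anything falls off the work surface, if the arm or the gripper's body presses on something with over 40 N, if the wrist force passes 120 N, or if a joint passes its speed limit or range.

## Robot

A 7-joint arm with a two-finger parallel gripper is mounted at the origin on the work surface. World frame = base frame: x ahead of the robot, y to its left, z up, the work surface at z = 0. Lengths are in m, angles in rad, forces in N, time in s.
With the tool pointing down it reaches from about 0.4 to 0.85 m from the base axis. Payload 10.4 kg.
Tool frame: the origin (TCP) lies between the finger pads; the fingertips stand 11 mm ahead of it and the grasp point (between the pads) lies 8 mm behind it (bot.tip_reach is the distance from the TCP to the fingertips, in m); z points along the fingers, y is the line along which they close (so a half turn about z gives the same grasp; the last joint's range is limited). The gripper opens to 85 mm and grips with 20 to 120 N. Pads are 22 mm wide; open, the fingers measure 114 mm over their backs; the gripper's body (76 mm by 85 mm) begins 54 mm behind the grasp point. The pads swing forward as they close: fully open they stand 13 mm farther back than shut.
Start: joints at [-1.309, 0.332, -0.065, 1.46, 0.022, 1.35, -0.088], TCP at [0.176, 0.6, 0.242] pointing down, gripper open.
Joint ranges: [-2.6, 2.6], [-0.5, 2.12], [-1.47, 1.34], [0.16, 2.42], [-1.27, 4.41], [0.06, 2.06], [-2.6, 2.6]. Speed limits (rad/s): [2.22, 2.22, 2.79, 2.79, 3.14, 3.14, 3.14].

## Interface

Orientations are given as a unit quaternion [x, y, z, w].
In Python, from cell import bot gives the robot as it stands.
- The arm moves only by the tool apply_moves, never from a script. Its argument "deltas" is a list of rows, each an object with "linear": the shift along the tool's x, y, z normalised to -1 to 1, where 1 is 20 cm, a list of three; "delta_rot": the turn, a rotation vector about the tool's x, y, z normalised to -1 to 1, where 1 is 180 degrees, a list of three; "fingers": the opening, from -1 (shut) to 1 (fully open). In form: [{"linear": [tx, ty, tz], "delta_rot": [rx, ry, rz], "fingers": fingers}, ...]. A call has 1 to 12 rows; each row is the pose to reach, as a shift and turn from the pose commanded when the call began, along the tool's axes at that moment, turning the shorter way round; what a row does not reach only later rows make up. A row lasts 1/10 s, in which the tool goes at most 50 mm and 8.59 degrees, less where a joint would pass 70% of its speed; a pose out of reach is approached as far as the arm can. A call with a number of a shift or a turn outside -1 to 1 is refused whole. A call with a gripper value outside its range is refused whole. The fingers move at their own pace and stop on an object; "newtons" is the grip in N (left out, the last holds). Time passes only in rows, so rows that repeat a pose let the fingers close. It gives the time, the measured TCP pose, the force, the opening and the grip force at its end, in the units of the state.
- bot.get_obs(): the state, without advancing time (a new reading comes with each control period).
- bot.grab_frame(name): name is "scene" or "top" or "wrist"; returns a dict with "pixels" (480x640x3 uint8, red, green, blue), "mtx" (3x3 intrinsics, pixels), "position" and "attitude" of the camera in the world. Camera axes: x right, y down, z forward; pixel columns grow to the right and rows downward; lengths in m; the calibration is good to about 2 mm. A picture is of the moment at which its call begins. There is no depth.
- bot.sign_off(): hands the job in; it is judged then, once.
The state is a dict: "clock": time; "q": joint angles; "dq": joint speeds; "joint_efforts": joint torques, N m; "ee_pos": TCP position; "orientation": TCP orientation; "wrist_force": force on the tool from outside, world axes, zero at the start; "ft_torque": the same for the moment, N m; "finger_gap": opening from 0.0 (shut) to 1.0 (fully open); "finger_force": force on a finger pad.
Only numpy, scipy, OpenCV 4.12 (cv2) and the standard library are available. Lean on these libraries where they do the work, as an engineer would, in place of code of your own. Each camera call takes 0.05 s, during which the arm holds its last target. There are 200 camera calls.

## Working session

There is one attempt and no reset: what is moved stays moved. The work goes in short steps, Python scripts to look and compute and a tool call to move; the robot and the scene stay as the last step left them, time stands still between calls to the robot, and variables do not carry over. Pictures are saved under pics/ and viewed, at most 10 in all, crops included, and the job is handed in when it is done.

Besides the shell and the picture viewer there is one more tool, called after ">>>" by a JSON object that holds its "method" and its "body". apply_moves: Moves the arm, as the interface text tells. Its arguments: {"type":"object","properties":{"deltas":{"type":"array"},"newtons":{"type":"number"}},"required":["deltas"]}

```bash
mkdir -p pics; python3 - <<'E'
from cell import bot
import cv2,pickle
o=bot.get_obs();print(o['ee_pos'],o['orientation'],o['finger_gap'],o['wrist_force'],bot.tip_reach)
for n in ['scene','top']:
    f=bot.grab_frame(n);pickle.dump(f,open(n+'.pkl','wb'));cv2.imwrite(f'pics/{n}.png',f['pixels'][:,:,::-1]);print(n,f['mtx'],f['position'],f['attitude'])
E
```

```text
[0.17550523 0.59946302 0.24153843] [ 1.41903421e-01  9.89880252e-01 -7.08788936e-04 -6.57429339e-05] 1.0018670043826798 [-0.00456127  0.75189675  0.59512068] 0.011
scene [[489.84949038   0.         320.26238441]
 [  0.         489.84949038 245.21091394]
 [  0.           0.           1.        ]] [0.90985566 0.36749372 0.83977577] [ 0.36312916  0.88525084 -0.27027229 -0.10686935]
top [[584.29408941   0.         309.61866906]
 [  0.         584.29408941 237.3784084 ]
 [  0.           0.           1.        ]] [0.38661233 0.01363081 1.32335631] [ 0.71475533 -0.69536125  0.05986244 -0.04487813]
```

View pics/top.png

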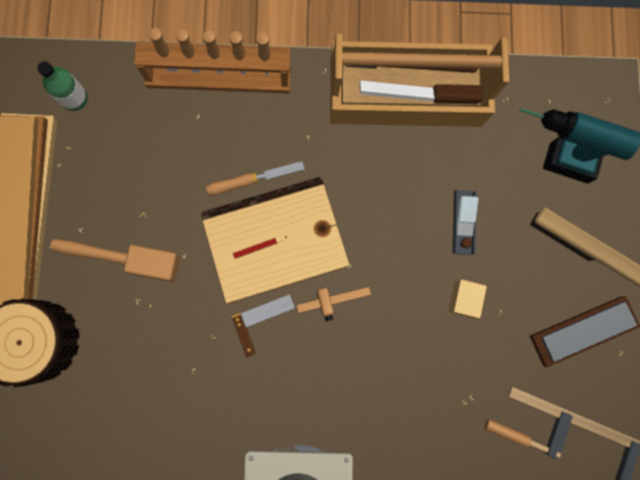

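View pics/scene.png

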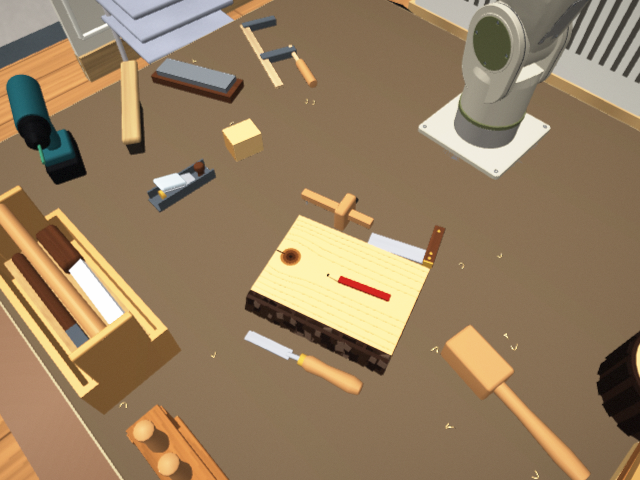

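The top view shows the slab with corners near (203,216), (322,183), (350,265) and (228,302). The bark edge is the upper one, the knot is at (322,228) towards the right end, and the pencil is at (255,248). In the scene view the bark edge faces the camera, with the knot at (290,256).

```bash
cat >h.py <<'E'
import numpy as np,cv2,pickle
from scipy.spatial.transform import Rotation as R
def load(n): return pickle.load(open(n+'.pkl','rb'))
def ray(f,uv,z):
    uv=np.atleast_2d(uv).astype(float);d=np.c_[uv,np.ones(len(uv))]@np.linalg.inv(f['mtx']).T
    d=d@R.from_quat(f['attitude']).as_matrix().T;p=np.array(f['position'])
    return p+d*((z-p[2])/d[:,2])[:,None]
def proj(f,P):
    c=(np.atleast_2d(P)-f['position'])@R.from_quat(f['attitude']).as_matrix();c=c@np.array(f['mtx']).T
    return c[:,:2]/c[:,2:]
E
python3 - <<'E'
from h import *
for n,seed in [('top',(290,215)),('scene',(320,250))]:
    f=load(n);hsv=cv2.cvtColor(f['pixels'],cv2.COLOR_RGB2HSV);print(n,hsv[seed[1],seed[0]])
    m=cv2.inRange(hsv,(12,50,170),(35,200,255));m=cv2.morphologyEx(m,cv2.MORPH_OPEN,np.ones((3,3)))
    cs,_=cv2.findContours(m,0,2)
    c=max((c for c in cs if cv2.pointPolygonTest(c,seed,False)>=0),key=cv2.contourArea)
    c=cv2.convexHull(c);e=.02*cv2.arcLength(c,True);q=cv2.approxPolyDP(c,e,True)[:,0]
    print(q.tolist());W=ray(f,q,.046);print(W.round(4));print(np.linalg.norm(W-np.roll(W,-1,0),axis=1))
    w=ray(f,c[:,0],.046)[:,:2].astype(np.float32);print(cv2.minAreaRect(w))
    kn=ray(f,[(322,228) if n=='top' else (290,256)],.046);print('knot',kn)
    print('tcp px',proj(f,[.176,.6,.23]))
E
```

```text
top [ 19 117 225]
[[323, 185], [348, 265], [226, 301], [204, 220]]
[[ 0.6974 -0.038   0.046 ]
 [ 0.5189 -0.097   0.046 ]
 [ 0.433   0.1667  0.046 ]
 [ 0.6098  0.2235  0.046 ]]
[0.18799566 0.27727685 0.18566224 0.27573324]
((0.5642008781433105, 0.0641196072101593), (0.1899310201406479, 0.28080540895462036), 18.752229690551758)
knot [[ 0.59960521 -0.03794762  0.046     ]]
tcp px [[-37.31264587 435.62133823]]
scene [ 26  78 254]
[[298, 215], [429, 268], [391, 354], [251, 289]]
[[ 0.522  -0.1001  0.046 ]
 [ 0.4322  0.166   0.046 ]
 [ 0.612   0.2274  0.046 ]
 [ 0.7003 -0.036   0.046 ]]
[0.28085197 0.19002945 0.2778007  0.18942156]
((0.5661776661872864, 0.06390047073364258), (0.19390937685966492, 0.28343361616134644), 18.360065460205078)
knot [[ 0.60045721 -0.03857988  0.046     ]]
tcp px [[806.12648916 278.21119144]]
```

```bash
python3 - <<'E'
from h import *
from cell import bot
f=load('top');print('stump at z0,.1,.2',[ray(f,[(20,342),(77,340)],z)[:,:2].round(3).tolist() for z in(0,.1,.2)])
print('mallet',ray(f,[(150,262)],.05))
o=bot.get_obs();T=R.from_quat(o['orientation'])
c=np.array([.5655,.064]);a=np.radians(18.5);u=np.array([np.cos(a),np.sin(a)]);v=np.array([np.sin(a),-np.cos(a)])
p=[c+.065*u+.096*v,c-.065*u-.096*v,c+.065*u-.096*v,c-.065*u+.096*v]
cur=np.array([*o['ee_pos']])
for q in p:
    t=np.array([*q,.08]);print(t.round(4),'tool shift/0.2',(T.inv().apply(t-cur)/.2).round(4));cur=t
t=np.array([.4,.3,.34]);print('via',T.inv().apply(t-o['ee_pos'])/.2, T.inv().apply(np.array([*p[0],.08])-t)/.2)
E
```

```text
stump at z0,.1,.2 [[[0.333, 0.621], [0.34, 0.497]], [[0.337, 0.575], [0.344, 0.46]], [[0.341, 0.529], [0.347, 0.424]]]
mallet [[0.51286651 0.33497766 0.05      ]]
[ 0.6576 -0.0064  0.08  ] tool shift/0.2 [-3.1643 -2.2296  0.8111]
[0.4734 0.1344 0.08  ] tool shift/0.2 [ 1.0817e+00  4.1710e-01 -6.0000e-04]
[0.5967 0.1757 0.08  ] tool shift/0.2 [-5.337e-01  3.711e-01 -4.000e-04]
[ 0.5343 -0.0477  0.08  ] tool shift/0.2 [-0.0144 -1.1593  0.0015]
via [-1.4979089  -1.12263995 -0.49044989] [-1.66642209 -1.10692419  1.3015269 ]
```

>>> {"method": "apply_moves", "body": {"deltas": [{"linear": [0,-0.1,-0.3],"delta_rot": [0,0,0],"fingers": -1},{"linear": [0,-0.3,-0.5],"delta_rot": [0,0,0],"fingers": -1},{"linear": [0,-0.5,-0.5],"delta_rot": [0,0,0],"fingers": -1},{"linear": [0,-0.7,-0.5],"delta_rot": [0,0,0],"fingers": -1},{"linear": [-0.2,-0.9,-0.5],"delta_rot": [0,0,0],"fingers": -1},{"linear": [-0.4,-1,-0.5],"delta_rot": [0,0,0],"fingers": -1},{"linear": [-0.6,-1,-0.5],"delta_rot": [0,0,0],"fingers": -1},{"linear": [-0.8,-1,-0.5],"delta_rot": [0,0,0],"fingers": -1},{"linear": [-1,-1,-0.5],"delta_rot": [0,0,0],"fingers": -1},{"linear": [-1,-1,-0.5],"delta_rot": [0,0,0],"fingers": -1},{"linear": [-1,-1,-0.5],"delta_rot": [0,0,0],"fingers": -1}], "newtons": 20}}

```text
clock: 1.2
ee_pos: [0.3117, 0.3513, 0.3419]
orientation: [0.143, 0.99, -0.0, -0.0]
wrist_force: [-0.2, 0.4, -0.0]
finger_gap: 0.002
finger_force: 0.0
```

>>> {"method": "apply_moves", "body": {"deltas": [{"linear": [-0.15,-0.1,0],"delta_rot": [0,0,0],"fingers": -1},{"linear": [-0.35,-0.2,0],"delta_rot": [0,0,0],"fingers": -1},{"linear": [-0.55,-0.3,0.1],"delta_rot": [0,0,0],"fingers": -1},{"linear": [-0.75,-0.4,0.2],"delta_rot": [0,0,0],"fingers": -1},{"linear": [-0.95,-0.5,0.3],"delta_rot": [0,0,0],"fingers": -1},{"linear": [-1,-0.6,0.4],"delta_rot": [0,0,0],"fingers": -1},{"linear": [-1,-0.6,0.4],"delta_rot": [0,0,0],"fingers": -1},{"linear": [-1,-0.6,0.4],"delta_rot": [0,0,0],"fingers": -1}]}}

```text
clock: 2.0
ee_pos: [0.4687, 0.1814, 0.2621]
orientation: [0.141, 0.99, 0.0, -0.001]
wrist_force: [0.3, 0.4, -0.1]
finger_gap: -0.002
finger_force: 0.0
```

>>> {"method": "apply_moves", "body": {"deltas": [{"linear": [-0.15,-0.1,0],"delta_rot": [0,0,0],"fingers": -1},{"linear": [-0.35,-0.2,0],"delta_rot": [0,0,0],"fingers": -1},{"linear": [-0.55,-0.3,0],"delta_rot": [0,0,0],"fingers": -1},{"linear": [-0.75,-0.4,0.1],"delta_rot": [0,0,0],"fingers": -1},{"linear": [-0.95,-0.5,0.2],"delta_rot": [0,0,0],"fingers": -1},{"linear": [-1,-0.6,0.3],"delta_rot": [0,0,0],"fingers": -1},{"linear": [-1,-0.6,0.4],"delta_rot": [0,0,0],"fingers": -1},{"linear": [-1,-0.6,0.4],"delta_rot": [0,0,0],"fingers": -1},{"linear": [-1,-0.6,0.4],"delta_rot": [0,0,0],"fingers": -1}]}}

```text
clock: 2.9
ee_pos: [0.628, 0.0116, 0.183]
orientation: [0.14, 0.99, 0.001, 0.0]
wrist_force: [-0.8, 0.6, 0.9]
finger_gap: 0.001
finger_force: 0.0
```

```bash
cat >go.py <<'E'
import sys
from h import *
from cell import bot
o=bot.get_obs();T=R.from_quat(o['orientation']);t=[[.6576,-.0064],[.4734,.1344],[.5967,.1757],[.5343,-.0477]][int(sys.argv[1])]
print(o['clock'],o['ee_pos'].round(4),o['wrist_force'].round(2),T.inv().apply(np.array([*t,.068])-o['ee_pos'])/.2)
E
python3 go.py 0
```

```text
2.9 [0.628  0.0116 0.183 ] [-0.82  0.6   0.85] [-0.16740164 -0.0459853   0.57512129]
```

>>> {"method": "apply_moves", "body": {"deltas": [{"linear": [-0.17,-0.045,0.15],"delta_rot": [0,0,0],"fingers": -1},{"linear": [-0.17,-0.045,0.3],"delta_rot": [0,0,0],"fingers": -1},{"linear": [-0.17,-0.045,0.4],"delta_rot": [0,0,0],"fingers": -1},{"linear": [-0.17,-0.045,0.48],"delta_rot": [0,0,0],"fingers": -1},{"linear": [-0.17,-0.045,0.53],"delta_rot": [0,0,0],"fingers": -1},{"linear": [-0.17,-0.045,0.55],"delta_rot": [0,0,0],"fingers": -1},{"linear": [-0.17,-0.045,0.55],"delta_rot": [0,0,0],"fingers": -1},{"linear": [-0.17,-0.045,0.55],"delta_rot": [0,0,0],"fingers": -1}]}}

```text
clock: 3.7
ee_pos: [0.6585, -0.0091, 0.0734]
orientation: [0.142, 0.99, 0.0, 0.001]
wrist_force: [-0.4, -0.7, -0.5]
finger_gap: 0.0
finger_force: 0.0
```

```bash
python3 go.py 0; python3 - <<'E'
from cell import bot
import cv2
cv2.imwrite('pics/s2.png',bot.grab_frame('scene')['pixels'][:,:,::-1])
E
```

```text
3.7 [ 0.6585 -0.0091  0.0734] [-0.43 -0.69 -0.49] [0.00823744 0.01147894 0.02723445]
```

View pics/s2.png

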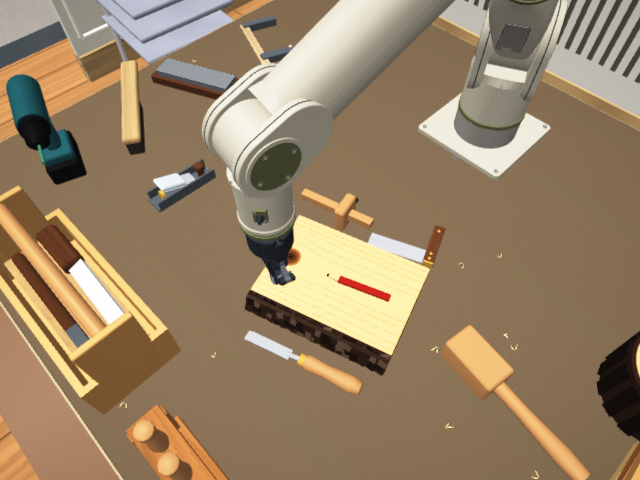

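The fingertips (about (278,282)) are above the bark/knot corner, clear of the knot and the pencil. I'll descend slowly.

>>> {"method": "apply_moves", "body": {"deltas": [{"linear": [0,0.01,0.01],"delta_rot": [0,0,0],"fingers": -1},{"linear": [0,0.01,0.02],"delta_rot": [0,0,0],"fingers": -1},{"linear": [0,0.01,0.03],"delta_rot": [0,0,0],"fingers": -1},{"linear": [0,0.01,0.04],"delta_rot": [0,0,0],"fingers": -1},{"linear": [0,0.01,0.05],"delta_rot": [0,0,0],"fingers": -1},{"linear": [0,0.01,0.055],"delta_rot": [0,0,0],"fingers": -1},{"linear": [0,0.01,0.06],"delta_rot": [0,0,0],"fingers": -1},{"linear": [0,0.01,0.06],"delta_rot": [0,0,0],"fingers": -1}]}}

```text
clock: 4.55
ee_pos: [0.6584, -0.0073, 0.0601]
orientation: [0.142, 0.99, 0.0, -0.0]
wrist_force: [0.6, 0.2, -0.7]
finger_gap: -0.006
finger_force: 0.0
```

>>> {"method": "apply_moves", "body": {"deltas": [{"linear": [0,0,0.003],"delta_rot": [0,0,0],"fingers": -1},{"linear": [0,0,0.006],"delta_rot": [0,0,0],"fingers": -1},{"linear": [0,0,0.01],"delta_rot": [0,0,0],"fingers": -1},{"linear": [0,0,0.01],"delta_rot": [0,0,0],"fingers": -1}]}}

```text
clock: 4.95
ee_pos: [0.6584, -0.0073, 0.0582]
orientation: [0.142, 0.99, 0.0, -0.0]
wrist_force: [-1.3, -0.2, -0.5]
finger_gap: -0.001
finger_force: 0.0
```

>>> {"method": "apply_moves", "body": {"deltas": [{"linear": [0,0,0.0025],"delta_rot": [0,0,0],"fingers": -1},{"linear": [0,0,0.005],"delta_rot": [0,0,0],"fingers": -1},{"linear": [0,0,0.005],"delta_rot": [0,0,0],"fingers": -1}]}}

```text
clock: 5.25
ee_pos: [0.6584, -0.0073, 0.0572]
orientation: [0.142, 0.99, 0.0, -0.0]
wrist_force: [0.5, 0.2, 0.0]
finger_gap: -0.002
finger_force: 0.0
```

>>> {"method": "apply_moves", "body": {"deltas": [{"linear": [0,0,0.0025],"delta_rot": [0,0,0],"fingers": -1},{"linear": [0,0,0.005],"delta_rot": [0,0,0],"fingers": -1},{"linear": [0,0,0.005],"delta_rot": [0,0,0],"fingers": -1}]}}

```text
clock: 5.55
ee_pos: [0.6585, -0.0073, 0.0564]
orientation: [0.142, 0.99, 0.0, 0.0]
wrist_force: [-0.3, 0.3, 0.6]
finger_gap: 0.002
finger_force: 0.4
```

>>> {"method": "apply_moves", "body": {"deltas": [{"linear": [0,0,0.0025],"delta_rot": [0,0,0],"fingers": -1},{"linear": [0,0,0.0025],"delta_rot": [0,0,0],"fingers": -1},{"linear": [0,0,0.0025],"delta_rot": [0,0,0],"fingers": -1}]}}

```text
clock: 5.85
ee_pos: [0.6585, -0.0073, 0.0563]
orientation: [0.142, 0.99, 0.0, 0.0]
wrist_force: [-2.3, 0.8, 6.0]
finger_gap: -0.0
finger_force: 2.7
```

>>> {"method": "apply_moves", "body": {"deltas": [{"linear": [0,0,0.0025],"delta_rot": [0,0,0],"fingers": -1},{"linear": [0,0,0.0025],"delta_rot": [0,0,0],"fingers": -1},{"linear": [0,0,0.0025],"delta_rot": [0,0,0],"fingers": -1}]}}

```text
clock: 6.15
ee_pos: [0.6585, -0.0073, 0.0562]
orientation: [0.142, 0.99, 0.0, 0.0]
wrist_force: [-4.6, 1.0, 8.9]
finger_gap: -0.001
finger_force: 4.7
```

Bears hard with the tip at 45 mm (6–9 N). I'll lift off and go to the diagonal corner.

>>> {"method": "apply_moves", "body": {"deltas": [{"linear": [0,0,-0.01],"delta_rot": [0,0,0],"fingers": -1},{"linear": [0,0,-0.03],"delta_rot": [0,0,0],"fingers": -1},{"linear": [0,0,-0.12],"delta_rot": [0,0,0],"fingers": -1},{"linear": [0,0,-0.2],"delta_rot": [0,0,0],"fingers": -1},{"linear": [0.15,0.06,-0.2],"delta_rot": [0,0,0],"fingers": -1},{"linear": [0.35,0.14,-0.2],"delta_rot": [0,0,0],"fingers": -1},{"linear": [0.55,0.22,-0.2],"delta_rot": [0,0,0],"fingers": -1},{"linear": [0.75,0.3,-0.2],"delta_rot": [0,0,0],"fingers": -1},{"linear": [0.9,0.36,-0.2],"delta_rot": [0,0,0],"fingers": -1},{"linear": [1,0.42,-0.2],"delta_rot": [0,0,0],"fingers": -1},{"linear": [1,0.42,-0.2],"delta_rot": [0,0,0],"fingers": -1},{"linear": [1,0.42,-0.2],"delta_rot": [0,0,0],"fingers": -1}]}}

```text
clock: 7.35
ee_pos: [0.4906, 0.1297, 0.096]
orientation: [0.141, 0.99, 0.0, 0.001]
wrist_force: [0.2, -0.7, 0.1]
finger_gap: -0.001
finger_force: 0.0
```

```bash
python3 go.py 1
```

```text
7.35 [0.4906 0.1297 0.096 ] [ 0.19 -0.67  0.12] [ 0.08899531 -0.00186329  0.13996382]
```

>>> {"method": "apply_moves", "body": {"deltas": [{"linear": [0.06,0,0],"delta_rot": [0,0,0],"fingers": -1},{"linear": [0.09,0,0.04],"delta_rot": [0,0,0],"fingers": -1},{"linear": [0.09,0,0.08],"delta_rot": [0,0,0],"fingers": -1},{"linear": [0.09,0,0.11],"delta_rot": [0,0,0],"fingers": -1},{"linear": [0.09,0,0.13],"delta_rot": [0,0,0],"fingers": -1},{"linear": [0.09,0,0.14],"delta_rot": [0,0,0],"fingers": -1},{"linear": [0.09,0,0.15],"delta_rot": [0,0,0],"fingers": -1},{"linear": [0.09,0,0.16],"delta_rot": [0,0,0],"fingers": -1},{"linear": [0.09,0,0.17],"delta_rot": [0,0,0],"fingers": -1},{"linear": [0.09,0,0.175],"delta_rot": [0,0,0],"fingers": -1},{"linear": [0.09,0,0.18],"delta_rot": [0,0,0],"fingers": -1},{"linear": [0.09,0,0.18],"delta_rot": [0,0,0],"fingers": -1}]}}

```text
clock: 8.55
ee_pos: [0.4728, 0.1346, 0.0592]
orientation: [0.142, 0.99, 0.0, -0.0]
wrist_force: [0.7, 0.3, 0.2]
finger_gap: -0.001
finger_force: 0.0
```

>>> {"method": "apply_moves", "body": {"deltas": [{"linear": [0,0,0.003],"delta_rot": [0,0,0],"fingers": -1},{"linear": [0,0,0.006],"delta_rot": [0,0,0],"fingers": -1},{"linear": [0,0,0.01],"delta_rot": [0,0,0],"fingers": -1},{"linear": [0,0,0.01],"delta_rot": [0,0,0],"fingers": -1}]}}

```text
clock: 8.95
ee_pos: [0.4728, 0.1346, 0.0572]
orientation: [0.142, 0.99, 0.0, -0.0]
wrist_force: [-0.0, 0.3, -0.7]
finger_gap: 0.005
finger_force: 0.0
```

>>> {"method": "apply_moves", "body": {"deltas": [{"linear": [0,0,0.0025],"delta_rot": [0,0,0],"fingers": -1},{"linear": [0,0,0.005],"delta_rot": [0,0,0],"fingers": -1},{"linear": [0,0,0.005],"delta_rot": [0,0,0],"fingers": -1}]}}

```text
clock: 9.25
ee_pos: [0.4728, 0.1346, 0.0563]
orientation: [0.142, 0.99, 0.0, -0.0]
wrist_force: [-0.4, -0.1, -0.8]
finger_gap: -0.003
finger_force: 0.1
```

>>> {"method": "apply_moves", "body": {"deltas": [{"linear": [0,0,0.0025],"delta_rot": [0,0,0],"fingers": -1},{"linear": [0,0,0.0025],"delta_rot": [0,0,0],"fingers": -1},{"linear": [0,0,0.0025],"delta_rot": [0,0,0],"fingers": -1}]}}

```text
clock: 9.55
ee_pos: [0.4729, 0.1346, 0.0562]
orientation: [0.142, 0.99, 0.0, -0.0]
wrist_force: [-2.4, -1.0, 5.8]
finger_gap: 0.0
finger_force: 3.2
```

>>> {"method": "apply_moves", "body": {"deltas": [{"linear": [0,0,0.0025],"delta_rot": [0,0,0],"fingers": -1},{"linear": [0,0,0.0025],"delta_rot": [0,0,0],"fingers": -1},{"linear": [0,0,0.0025],"delta_rot": [0,0,0],"fingers": -1}]}}

```text
clock: 9.85
ee_pos: [0.4729, 0.1346, 0.0561]
orientation: [0.142, 0.99, 0.0, -0.0]
wrist_force: [-5.2, -2.1, 13.1]
finger_gap: 0.002
finger_force: 6.8
```

>>> {"method": "apply_moves", "body": {"deltas": [{"linear": [0,0,-0.01],"delta_rot": [0,0,0],"fingers": -1},{"linear": [0,0,-0.03],"delta_rot": [0,0,0],"fingers": -1},{"linear": [0,0,-0.12],"delta_rot": [0,0,0],"fingers": -1},{"linear": [0,0,-0.2],"delta_rot": [0,0,0],"fingers": -1},{"linear": [-0.15,0.1,-0.2],"delta_rot": [0,0,0],"fingers": -1},{"linear": [-0.35,0.25,-0.2],"delta_rot": [0,0,0],"fingers": -1},{"linear": [-0.5,0.35,-0.2],"delta_rot": [0,0,0],"fingers": -1},{"linear": [-0.535,0.37,-0.2],"delta_rot": [0,0,0],"fingers": -1},{"linear": [-0.535,0.37,-0.2],"delta_rot": [0,0,0],"fingers": -1},{"linear": [-0.535,0.37,-0.2],"delta_rot": [0,0,0],"fingers": -1}]}}

```text
clock: 10.85
ee_pos: [0.5954, 0.1748, 0.095]
orientation: [0.142, 0.99, -0.0, -0.0]
wrist_force: [0.9, -0.7, -0.7]
finger_gap: -0.007
finger_force: 0.0
```

```bash
python3 go.py 2
```

```text
10.85 [0.5954 0.1748 0.095 ] [ 0.91 -0.66 -0.68] [-0.00511483  0.00614658  0.13514656]
```

>>> {"method": "apply_moves", "body": {"deltas": [{"linear": [0,0,0.05],"delta_rot": [0,0,0],"fingers": -1},{"linear": [0,0,0.09],"delta_rot": [0,0,0],"fingers": -1},{"linear": [0,0,0.11],"delta_rot": [0,0,0],"fingers": -1},{"linear": [0,0,0.125],"delta_rot": [0,0,0],"fingers": -1},{"linear": [0,0,0.135],"delta_rot": [0,0,0],"fingers": -1},{"linear": [0,0,0.145],"delta_rot": [0,0,0],"fingers": -1},{"linear": [0,0,0.15],"delta_rot": [0,0,0],"fingers": -1},{"linear": [0,0,0.155],"delta_rot": [0,0,0],"fingers": -1},{"linear": [0,0,0.16],"delta_rot": [0,0,0],"fingers": -1},{"linear": [0,0,0.16],"delta_rot": [0,0,0],"fingers": -1}]}}

```text
clock: 11.85
ee_pos: [0.5963, 0.1755, 0.0632]
orientation: [0.142, 0.99, 0.0, -0.0]
wrist_force: [-0.2, -0.1, 0.3]
finger_gap: -0.001
finger_force: 0.0
```

>>> {"method": "apply_moves", "body": {"deltas": [{"linear": [0,0,0.005],"delta_rot": [0,0,0],"fingers": -1},{"linear": [0,0,0.01],"delta_rot": [0,0,0],"fingers": -1},{"linear": [0,0,0.015],"delta_rot": [0,0,0],"fingers": -1},{"linear": [0,0,0.015],"delta_rot": [0,0,0],"fingers": -1}]}}

```text
clock: 12.25
ee_pos: [0.5962, 0.1756, 0.0601]
orientation: [0.142, 0.99, -0.0, -0.0]
wrist_force: [-0.1, 0.6, -0.1]
finger_gap: -0.001
finger_force: 0.0
```

>>> {"method": "apply_moves", "body": {"deltas": [{"linear": [0,0,0.003],"delta_rot": [0,0,0],"fingers": -1},{"linear": [0,0,0.006],"delta_rot": [0,0,0],"fingers": -1},{"linear": [0,0,0.01],"delta_rot": [0,0,0],"fingers": -1},{"linear": [0,0,0.01],"delta_rot": [0,0,0],"fingers": -1}]}}

```text
clock: 12.65
ee_pos: [0.5963, 0.1755, 0.0582]
orientation: [0.142, 0.99, -0.0, -0.0]
wrist_force: [-0.2, 0.8, -0.4]
finger_gap: 0.002
finger_force: 0.0
```

>>> {"method": "apply_moves", "body": {"deltas": [{"linear": [0,0,0.0025],"delta_rot": [0,0,0],"fingers": -1},{"linear": [0,0,0.005],"delta_rot": [0,0,0],"fingers": -1},{"linear": [0,0,0.005],"delta_rot": [0,0,0],"fingers": -1}]}}

```text
clock: 12.95
ee_pos: [0.5963, 0.1756, 0.0572]
orientation: [0.142, 0.99, 0.0, -0.0]
wrist_force: [0.3, -0.9, 0.2]
finger_gap: -0.003
finger_force: 0.0
```

>>> {"method": "apply_moves", "body": {"deltas": [{"linear": [0,0,0.0025],"delta_rot": [0,0,0],"fingers": -1},{"linear": [0,0,0.005],"delta_rot": [0,0,0],"fingers": -1},{"linear": [0,0,0.005],"delta_rot": [0,0,0],"fingers": -1}]}}

```text
clock: 13.25
ee_pos: [0.5963, 0.1756, 0.0562]
orientation: [0.142, 0.99, 0.0, -0.0]
wrist_force: [-0.3, -0.2, -0.2]
finger_gap: -0.004
finger_force: 0.0
```

>>> {"method": "apply_moves", "body": {"deltas": [{"linear": [0,0,0.0025],"delta_rot": [0,0,0],"fingers": -1},{"linear": [0,0,0.0025],"delta_rot": [0,0,0],"fingers": -1},{"linear": [0,0,0.0025],"delta_rot": [0,0,0],"fingers": -1}]}}

```text
clock: 13.55
ee_pos: [0.5963, 0.1756, 0.0558]
orientation: [0.142, 0.99, 0.0, 0.0]
wrist_force: [0.4, -0.6, 0.2]
finger_gap: 0.003
finger_force: 0.0
```

>>> {"method": "apply_moves", "body": {"deltas": [{"linear": [0,0,0.0025],"delta_rot": [0,0,0],"fingers": -1},{"linear": [0,0,0.0025],"delta_rot": [0,0,0],"fingers": -1},{"linear": [0,0,0.0025],"delta_rot": [0,0,0],"fingers": -1}]}}

```text
clock: 13.85
ee_pos: [0.5963, 0.1756, 0.0553]
orientation: [0.142, 0.99, 0.0, 0.0]
wrist_force: [-0.2, 0.0, -0.3]
finger_gap: 0.001
finger_force: 0.0
```

>>> {"method": "apply_moves", "body": {"deltas": [{"linear": [0,0,0.0025],"delta_rot": [0,0,0],"fingers": -1},{"linear": [0,0,0.0025],"delta_rot": [0,0,0],"fingers": -1},{"linear": [0,0,0.0025],"delta_rot": [0,0,0],"fingers": -1}]}}

```text
clock: 14.15
ee_pos: [0.5963, 0.1755, 0.0548]
orientation: [0.142, 0.99, 0.0, -0.0]
wrist_force: [1.1, -0.1, -0.9]
finger_gap: -0.004
finger_force: 0.0
```

>>> {"method": "apply_moves", "body": {"deltas": [{"linear": [0,0,0.0025],"delta_rot": [0,0,0],"fingers": -1},{"linear": [0,0,0.0025],"delta_rot": [0,0,0],"fingers": -1},{"linear": [0,0,0.0025],"delta_rot": [0,0,0],"fingers": -1}]}}

```text
clock: 14.45
ee_pos: [0.5964, 0.1756, 0.0543]
orientation: [0.142, 0.99, 0.0, 0.0]
wrist_force: [-1.4, 0.7, -0.1]
finger_gap: -0.001
finger_force: 0.2
```

>>> {"method": "apply_moves", "body": {"deltas": [{"linear": [0,0,0.0025],"delta_rot": [0,0,0],"fingers": -1},{"linear": [0,0,0.0025],"delta_rot": [0,0,0],"fingers": -1},{"linear": [0,0,0.0025],"delta_rot": [0,0,0],"fingers": -1}]}}

```text
clock: 14.75
ee_pos: [0.5964, 0.1756, 0.0542]
orientation: [0.142, 0.99, 0.0, 0.0]
wrist_force: [-1.7, 0.0, 6.1]
finger_gap: 0.0
finger_force: 2.7
```

>>> {"method": "apply_moves", "body": {"deltas": [{"linear": [0,0,0.002],"delta_rot": [0,0,0],"fingers": -1},{"linear": [0,0,0.002],"delta_rot": [0,0,0],"fingers": -1},{"linear": [0,0,0.002],"delta_rot": [0,0,0],"fingers": -1}]}}

```text
clock: 15.05
ee_pos: [0.5964, 0.1756, 0.0542]
orientation: [0.142, 0.99, 0.0, 0.0]
wrist_force: [-3.6, -0.9, 8.7]
finger_gap: -0.003
finger_force: 4.5
```

>>> {"method": "apply_moves", "body": {"deltas": [{"linear": [0,0,-0.01],"delta_rot": [0,0,0],"fingers": -1},{"linear": [0,0,-0.03],"delta_rot": [0,0,0],"fingers": -1},{"linear": [0,0,-0.12],"delta_rot": [0,0,0],"fingers": -1},{"linear": [0,0,-0.21],"delta_rot": [0,0,0],"fingers": -1},{"linear": [0,-0.15,-0.21],"delta_rot": [0,0,0],"fingers": -1},{"linear": [0,-0.35,-0.21],"delta_rot": [0,0,0],"fingers": -1},{"linear": [0,-0.55,-0.21],"delta_rot": [0,0,0],"fingers": -1},{"linear": [0,-0.75,-0.21],"delta_rot": [0,0,0],"fingers": -1},{"linear": [0,-0.9,-0.21],"delta_rot": [0,0,0],"fingers": -1},{"linear": [0,-1,-0.21],"delta_rot": [0,0,0],"fingers": -1},{"linear": [0,-1,-0.21],"delta_rot": [0,0,0],"fingers": -1},{"linear": [0,-1,-0.21],"delta_rot": [0,0,0],"fingers": -1}]}}

```text
clock: 16.25
ee_pos: [0.5403, -0.0161, 0.0955]
orientation: [0.142, 0.99, 0.0, 0.0]
wrist_force: [-0.3, 0.3, -0.1]
finger_gap: -0.004
finger_force: 0.0
```

```bash
python3 go.py 3
```

```text
16.25 [ 0.5403 -0.0161  0.0955] [-0.32  0.25 -0.06] [-0.01568244 -0.16014592  0.1376241 ]
```

>>> {"method": "apply_moves", "body": {"deltas": [{"linear": [-0.015,-0.1,0],"delta_rot": [0,0,0],"fingers": -1},{"linear": [-0.015,-0.16,0.03],"delta_rot": [0,0,0],"fingers": -1},{"linear": [-0.015,-0.16,0.07],"delta_rot": [0,0,0],"fingers": -1},{"linear": [-0.015,-0.16,0.1],"delta_rot": [0,0,0],"fingers": -1},{"linear": [-0.015,-0.16,0.12],"delta_rot": [0,0,0],"fingers": -1},{"linear": [-0.015,-0.16,0.135],"delta_rot": [0,0,0],"fingers": -1},{"linear": [-0.015,-0.16,0.145],"delta_rot": [0,0,0],"fingers": -1},{"linear": [-0.015,-0.16,0.155],"delta_rot": [0,0,0],"fingers": -1},{"linear": [-0.015,-0.16,0.165],"delta_rot": [0,0,0],"fingers": -1},{"linear": [-0.015,-0.16,0.17],"delta_rot": [0,0,0],"fingers": -1},{"linear": [-0.015,-0.16,0.17],"delta_rot": [0,0,0],"fingers": -1}]}}

```text
clock: 17.35
ee_pos: [0.534, -0.0479, 0.0613]
orientation: [0.142, 0.99, 0.0, -0.0]
wrist_force: [0.4, 0.1, -0.0]
finger_gap: -0.003
finger_force: 0.0
```

>>> {"method": "apply_moves", "body": {"deltas": [{"linear": [0,0,0.003],"delta_rot": [0,0,0],"fingers": -1},{"linear": [0,0,0.006],"delta_rot": [0,0,0],"fingers": -1},{"linear": [0,0,0.01],"delta_rot": [0,0,0],"fingers": -1},{"linear": [0,0,0.01],"delta_rot": [0,0,0],"fingers": -1}]}}

```text
clock: 17.75
ee_pos: [0.534, -0.0479, 0.0593]
orientation: [0.142, 0.99, 0.0, -0.0]
wrist_force: [0.0, 0.2, -0.7]
finger_gap: 0.0
finger_force: 0.0
```

>>> {"method": "apply_moves", "body": {"deltas": [{"linear": [0,0,0.0025],"delta_rot": [0,0,0],"fingers": -1},{"linear": [0,0,0.005],"delta_rot": [0,0,0],"fingers": -1},{"linear": [0,0,0.005],"delta_rot": [0,0,0],"fingers": -1}]}}

```text
clock: 18.05
ee_pos: [0.534, -0.0479, 0.0583]
orientation: [0.142, 0.99, 0.0, -0.0]
wrist_force: [0.1, 0.1, 0.6]
finger_gap: -0.001
finger_force: 0.0
```

>>> {"method": "apply_moves", "body": {"deltas": [{"linear": [0,0,0.0025],"delta_rot": [0,0,0],"fingers": -1},{"linear": [0,0,0.005],"delta_rot": [0,0,0],"fingers": -1},{"linear": [0,0,0.005],"delta_rot": [0,0,0],"fingers": -1}]}}

```text
clock: 18.35
ee_pos: [0.534, -0.048, 0.0573]
orientation: [0.142, 0.99, -0.0, 0.0]
wrist_force: [-0.6, -0.2, 0.1]
finger_gap: 0.002
finger_force: 0.2
```

>>> {"method": "apply_moves", "body": {"deltas": [{"linear": [0,0,0.0025],"delta_rot": [0,0,0],"fingers": -1},{"linear": [0,0,0.005],"delta_rot": [0,0,0],"fingers": -1},{"linear": [0,0,0.005],"delta_rot": [0,0,0],"fingers": -1}]}}

```text
clock: 18.65
ee_pos: [0.534, -0.048, 0.0563]
orientation: [0.142, 0.99, 0.0, -0.0]
wrist_force: [-0.7, -0.4, 0.6]
finger_gap: 0.003
finger_force: 0.3
```

>>> {"method": "apply_moves", "body": {"deltas": [{"linear": [0,0,0.0025],"delta_rot": [0,0,0],"fingers": -1},{"linear": [0,0,0.005],"delta_rot": [0,0,0],"fingers": -1},{"linear": [0,0,0.005],"delta_rot": [0,0,0],"fingers": -1}]}}

```text
clock: 18.95
ee_pos: [0.534, -0.0479, 0.0553]
orientation: [0.142, 0.99, 0.0, -0.0]
wrist_force: [0.2, -1.2, 0.4]
finger_gap: -0.005
finger_force: 0.3
```

The corner is rocking down under light force. I'll carry on until it bears.

>>> {"method": "apply_moves", "body": {"deltas": [{"linear": [0,0,0.0025],"delta_rot": [0,0,0],"fingers": -1},{"linear": [0,0,0.005],"delta_rot": [0,0,0],"fingers": -1},{"linear": [0,0,0.005],"delta_rot": [0,0,0],"fingers": -1}]}}

```text
clock: 19.25
ee_pos: [0.534, -0.048, 0.0543]
orientation: [0.142, 0.99, 0.0, 0.0]
wrist_force: [-1.3, -0.3, 1.5]
finger_gap: -0.001
finger_force: 0.5
```

>>> {"method": "apply_moves", "body": {"deltas": [{"linear": [0,0,0.0025],"delta_rot": [0,0,0],"fingers": -1},{"linear": [0,0,0.0025],"delta_rot": [0,0,0],"fingers": -1},{"linear": [0,0,0.0025],"delta_rot": [0,0,0],"fingers": -1}]}}

```text
clock: 19.55
ee_pos: [0.534, -0.048, 0.0542]
orientation: [0.142, 0.99, 0.0, -0.0]
wrist_force: [-2.5, -0.4, 5.5]
finger_gap: -0.001
finger_force: 2.6
```

>>> {"method": "apply_moves", "body": {"deltas": [{"linear": [0,0,0.0025],"delta_rot": [0,0,0],"fingers": -1},{"linear": [0,0,0.0025],"delta_rot": [0,0,0],"fingers": -1},{"linear": [0,0,0.0025],"delta_rot": [0,0,0],"fingers": -1}]}}

```text
clock: 19.85
ee_pos: [0.534, -0.048, 0.0541]
orientation: [0.142, 0.99, 0.0, -0.0]
wrist_force: [-5.3, 0.1, 11.4]
finger_gap: 0.003
finger_force: 5.8
```

>>> {"method": "apply_moves", "body": {"deltas": [{"linear": [0,0,-0.01],"delta_rot": [0,0,0],"fingers": -1},{"linear": [0,0,-0.03],"delta_rot": [0,0,0],"fingers": -1},{"linear": [0,0,-0.1],"delta_rot": [0,0,0],"fingers": -1},{"linear": [0,0,-0.25],"delta_rot": [0,0,0],"fingers": -1},{"linear": [0,0,-0.45],"delta_rot": [0,0,0],"fingers": -1},{"linear": [0,0,-0.65],"delta_rot": [0,0,0],"fingers": -1},{"linear": [0,0,-0.8],"delta_rot": [0,0,0],"fingers": -1},{"linear": [0,0,-0.9],"delta_rot": [0,0,0],"fingers": -1},{"linear": [0,0,-0.9],"delta_rot": [0,0,0],"fingers": -1},{"linear": [0,0,-0.9],"delta_rot": [0,0,0],"fingers": -1},{"linear": [0,0,-0.9],"delta_rot": [0,0,0],"fingers": -1}]}}

```text
clock: 20.95
ee_pos: [0.5335, -0.0479, 0.2326]
orientation: [0.142, 0.99, -0.0, -0.001]
wrist_force: [0.4, -1.2, -1.1]
finger_gap: 0.001
finger_force: 0.0
```

```bash
python3 - <<'E'
from cell import bot
import cv2
cv2.imwrite('pics/s3.png',bot.grab_frame('scene')['pixels'][:,:,::-1])
E
```

```text
(no output)
```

View pics/s3.png

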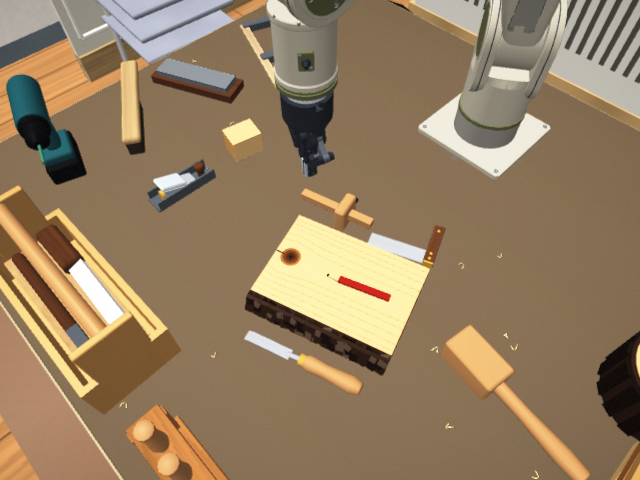

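The hand is clear. The slab (knot still at (290,256)), the pencil and the tools are where they were.

```bash
python3 -c "
from cell import bot
print(bot.sign_off())"
```

```text
the job is handed in; nothing more can be done
None
```

I pressed all four corners in the order asked, each until it bore on the table, at about 9 to 13 N. The slab does rock: the sawn/knot corner went down about 3 mm under very light force before bearing. In the last picture the slab, pencil and tools look unmoved, and I handed the job in at about 21 s with the hand clear.

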